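# Find the fullest tin by heft and hold it up in the torchlight

## Task

Aim the head torch by turning the knob on its stand until the pointer under the torch lines up with the raised mark on the board. Then heft the three identical closed tins one at a time to find the heaviest by feel, and leave the two lighter ones standing upright on the rubber mat they came from. Finish still gripping the heaviest one, held up still and upright in mid-air in the torch's beam, straight ahead of the lens at its height and about two hand-breadths from it, with the torch still on its mark and the flask, pot, timer and spanner left alone.

Things in the scene. Friction and masses are not known exactly. Their poses are not given: they have to be found in the camera images.
- knob_grip (a point): on the vertical axis of the black knob, 60 mm above the bench, where to pinch it. Its upright bar grip is 42 mm long (along x), 12 mm thick (along y), 35 mm tall, top 11 mm above this point, on a 44 mm disc. Turns stiffly (0.04 N m), stays as left; under 1.5 rad from start to right setting, with some travel beyond
- pointer_tip (a point): tip of the thin steel pointer under the torch, 81 mm from the torch's vertical axis, pointing the way it shines. Starts 16 to 36 mm short of the mark. It is geared to the knob: seen from above, turning the knob 1 rad anticlockwise turns torch and pointer 0.3 rad anticlockwise, which is the way to go
- mark (a point): the point right before the inner end of the raised steel mark (8 mm wide, 26 mm long) on the board, 81 mm from the torch's vertical axis, fixed to the board: the pointer is set when its tip lies here
- beam (a point): on the torch's vertical axis at lens height (150 mm above the bench), fixed to the board: its -y axis runs level out over the mark and is the beam's line once the torch is set. The lens is 34 mm ahead of this point. The torch (66 mm wide, 50 mm deep, top at 172 mm) stands on a thin post 133 mm from the knob's axis
- stand: plywood board 260 x 170 mm, 12 mm thick, fixed to the bench, that carries the knob (80 mm along -x, y 0) and the torch (50 mm along +x, 30 mm along +y); origin under its centre
- mat: black rubber mat 230 x 420 mm, 4 mm thick, fixed flat on the bench (the bench top is at height 0), on which the tins stand; origin under its centre
- tin_a_mid (a point): middle (40 mm above the base, on the axis) of a closed round metal tin, z up. 80 mm tall, body 55 mm across, lid 57 mm across over the top 14 mm. The three tins look the same and stay shut; they weigh 0.25 to 0.95 kg, the heaviest at least 0.15 kg more than the next; their places are swapped at random and names tell nothing
- tin_b_mid (a point): middle (40 mm above the base, on the axis) of a closed round metal tin, z up. 80 mm tall, body 55 mm across, lid 57 mm across over the top 14 mm. The three tins look the same and stay shut; they weigh 0.25 to 0.95 kg, the heaviest at least 0.15 kg more than the next; their places are swapped at random and names tell nothing
- tin_c_mid (a point): middle (40 mm above the base, on the axis) of a closed round metal tin, z up. 80 mm tall, body 55 mm across, lid 57 mm across over the top 14 mm. The three tins look the same and stay shut; they weigh 0.25 to 0.95 kg, the heaviest at least 0.15 kg more than the next; their places are swapped at random and names tell nothing
- tin_a: the same tin: its origin is the centre of its underside
- tin_b: the same tin: its origin is the centre of its underside
- tin_c: the same tin: its origin is the centre of its underside
- flask: aluminium drinking flask with twist cap, 72 mm across, 210 mm tall, standing, not to be moved, origin under its centre
- pot: grey ceramic pot, 100 mm across the rim, 90 mm tall, standing, not to be moved, origin under its centre
- timer: plug-in timer lying dial up, a white plastic block 60 x 75 mm, 47 mm high, not to be moved, origin under its centre
- spanner: chrome spanner lying flat on the bench, 190 mm long, about 10 mm high; origin midway along its length, not to be moved
Not all that is in view belongs to the job. Leave any blue, brown or green look-alike of the tin_c alone.

How it is judged (in metres and radians):
On the way:
1. the torch's pointer is set to the mark (horizontal distance between pointer_tip and mark below 0.004 m), for 0.3 s.
At the end, for the whole second after the job is handed in: Pointer tip within 4 mm of the mark. Heaviest tin held by the fingers alone, still, within 0.3 rad of upright, its middle 100-200 mm above the bench, within 50 mm of the beam line sideways and 110-380 mm out from the torch axis. The other two tins (4.7 N at most) stand free and upright on the mat (horizontal distance between pointer_tip and mark below 0.004 m and ((contact force between tin_a and the fingers above 2 N and height (world z) of tin_a_mid between 0.1 and 0.2 m and angle between tin_a_mid's own z axis and vertical below 0.3 rad and linear speed of tin_a below 0.03 m/s and x of tin_a_mid in the frame of beam between -0.05 and 0.05 m and y of tin_a_mid in the frame of beam between -0.38 and -0.11 m and contact force between tin_a and tin_b below 0.3 N and contact force between tin_a and tin_c below 0.3 N and (contact force between tin_b and mat between 1.5 and 5.6 N and contact force between each of tin_b, tin_c and the fingers below 0.3 N and angle between each of tin_b_mid, tin_c_mid's own z axis and vertical below 0.1 rad and height (world z) of each of tin_b_mid, tin_c_mid below 0.05 m and linear speed of each of tin_b, tin_c below 0.03 m/s and contact force between tin_c and mat between 1.5 and 5.6 N)) or (contact force between tin_b and the fingers above 2 N and height (world z) of tin_b_mid between 0.1 and 0.2 m and angle between tin_b_mid's own z axis and vertical below 0.3 rad and linear speed of tin_b below 0.03 m/s and x of tin_b_mid in the frame of beam between -0.05 and 0.05 m and y of tin_b_mid in the frame of beam between -0.38 and -0.11 m and contact force between tin_b and tin_a below 0.3 N and contact force between tin_b and tin_c below 0.3 N and (contact force between tin_a and mat between 1.5 and 5.6 N and contact force between each of tin_a, tin_c and the fingers below 0.3 N and angle between each of tin_a_mid, tin_c_mid's own z axis and vertical below 0.1 rad and height (world z) of each of tin_a_mid, tin_c_mid below 0.05 m and linear speed of each of tin_a, tin_c below 0.03 m/s and contact force between tin_c and mat between 1.5 and 5.6 N)) or (contact force between tin_c and the fingers above 2 N and height (world z) of tin_c_mid between 0.1 and 0.2 m and angle between tin_c_mid's own z axis and vertical below 0.3 rad and linear speed of tin_c below 0.03 m/s and x of tin_c_mid in the frame of beam between -0.05 and 0.05 m and y of tin_c_mid in the frame of beam between -0.38 and -0.11 m and contact force between tin_c and tin_a below 0.3 N and contact force between tin_c and tin_b below 0.3 N and (contact force between tin_a and mat between 1.5 and 5.6 N and contact force between each of tin_a, tin_b and the fingers below 0.3 N and angle between each of tin_a_mid, tin_b_mid's own z axis and vertical below 0.1 rad and height (world z) of each of tin_a_mid, tin_b_mid below 0.05 m and linear speed of each of tin_a, tin_b below 0.03 m/s and contact force between tin_b and mat between 1.5 and 5.6 N)))); the arm keeps its last pose, push and grip.
It fails at once if a tin is tipped over (angle between any of tin_a_mid, tin_b_mid, tin_c_mid's own z axis and vertical above 0.8 rad).
It fails at once if the flask is pushed away (distance of flask from where it was at the start of the episode above 0.03 m).
It fails at once if the pot is pushed away (distance of pot from where it was at the start of the episode above 0.03 m).
It fails at once if the timer is pushed away (distance of timer from where it was at the start of the episode above 0.03 m).
It fails at once if the spanner is pushed away (distance of spanner from where it was at the start of the episode above 0.03 m).
It also fails if it takes over 72 s, if anything falls off the work surface, if the arm or the gripper's body presses on something with over 40 N, if the wrist force passes 120 N, or if a joint passes its speed limit or range.

## Robot

A 6-joint arm with a two-finger parallel gripper is mounted at the origin on the work surface. World frame = base frame: x ahead of the robot, y to its left, z up, the work surface at z = 0. Lengths are in mm, angles in rad, forces in N, time in s.
With the tool pointing down it reaches from about 275 to 750 mm from the base axis. Payload 10.2 kg.
Tool frame: the origin (TCP) lies midway between the tips of the shut fingers; the grasp point (between the pads) lies 19 mm behind it (ctrl.tcp_to_grasp is the z of the grasp point in the tool frame, in mm); z points along the fingers, y is the direction in which the jaws open and shut (so a half turn about z gives the same grasp; the last joint's range is limited). The gripper opens to 85 mm and grips with 20 to 120 N. Pads are 22 mm wide; open, the fingers measure 114 mm over their backs; the gripper's body (76 mm by 85 mm) begins 54 mm behind the grasp point. The pads swing forward as they close: fully open they stand 13 mm farther back than shut.
Start: joints at [1.071, 0.313, 1.498, -0, 1.331, -0.223], TCP at [143.484, 505.018, 231.294] pointing down, gripper open.
Joint ranges: [-2.94, 2.94], [-0.97, 2.17], [0.19, 2.56], [-1.23, 4.37], [0.02, 3.11], [-2.88, 2.88]. Speed limits (rad/s): [2.39, 2.39, 3.01, 3.14, 3.14, 3.14].

## Interface

Orientations are given as a unit quaternion [w, x, y, z].
In Python, from rig import sensors, capture, order, ctrl gives the robot as it stands. The module is installed in compiled form; this text tells all that it offers.
- The arm moves only by the tool play_rows, never from a script. Its argument "deltas" is a list of rows, each a list of 7 numbers: the shift along the world's x, y, z in units of 40 mm (1.0 is 40 mm), then the turn, a rotation vector about the world's x, y, z in units of 6 degrees (1.0 is 6 degrees), then the opening, from -1 (shut) to 1 (fully open). A call has 1 to 8 rows; each row shifts and turns the commanded pose from where the row before left it; what a row does not reach is not made up. A row lasts 1/12 s, in which the tool goes at most 41.7 mm and 7.16 degrees, less where a joint would pass 70% of its speed; a pose out of reach is approached as far as the arm can. A call is refused whole if a number of a shift passes 1 or a number of a turn 1, either way. A call with a gripper value outside its range is refused whole. The fingers move at their own pace and stop on an object; "squeeze" is the grip in N (left out, the last holds). Time passes only in rows, so rows that do not move let the fingers close. It gives the time, the measured TCP pose, the force and the opening at its end, in the units of the state.
- sensors.sense(): the state, without advancing time (a new reading comes with each control period).
- capture(name): name is "side" or "top"; returns a dict with "pixels" (384x512x3 uint8, red, green, blue), "z_map" (384x512 float32, mm along the optical axis (not along the pixel's ray), 0 where there is no reading), "fx", "fy", "cx", "cy" (pixels), "eye" and "rotation" of the camera in the world. Camera axes: x right, y down, z forward; pixel columns grow to the right and rows downward; lengths in mm; the calibration is good to about 2 mm. A picture is of the moment at which its call begins.
- order.finish_job(): hands the job in, once; it reports no verdict.
The state is a dict: "time_s": time; "joints": joint angles; "dq": joint speeds; "tau": joint torques, N m; "eef_pos": TCP position; "ee_rot": TCP orientation; "force": force on the tool from outside, world axes, zero at the start; "wrist_torque": the same for the moment, N m; "grip_width": opening from 0.0 (shut) to 1.0 (fully open).
Only numpy, scipy, OpenCV 4.12 (cv2) and the standard library are available. Lean on these libraries where they do the work, as an engineer would, in place of code of your own. Each camera call takes 0.05 s, during which the arm holds its last target. There are 200 camera calls.

## Working session

There is one attempt and no reset: what is moved stays moved. The work goes in short steps, Python scripts to look and compute and a tool call to move; the robot and the scene stay as the last step left them, time stands still between calls to the robot, and variables do not carry over. Pictures are saved under pics/ and viewed, about 8 in all and at most 12, crops included, and the job is handed in when it is done.

Besides the shell and the picture viewer there is one more tool, called after "Request:" as name(argument=value, ...) on one line, values as JSON. play_rows: Moves the arm, as the interface text tells. Its arguments: {"type":"object","properties":{"deltas":{"type":"array","items":{"type":"array","items":{"type":"number"}}},"squeeze":{"type":"number"}},"required":["deltas"]}

```bash
mkdir -p pics; cat > h.py <<'E'
import numpy as np, cv2
from rig import sensors, capture, order, ctrl
def grab(n):
    c=capture(n); np.savez(f'{n}.npz',**c); return c
def load(n): return dict(np.load(f'{n}.npz'))
def save(c,f,crop=None,s=1):
    im=c['pixels'][:,:,::-1]
    if crop: x0,y0,x1,y1=crop; im=im[y0:y1,x0:x1]
    cv2.imwrite('pics/'+f,cv2.resize(im,None,fx=s,fy=s,interpolation=cv2.INTER_CUBIC))
def ray(c,u,v):
    return c['rotation']@np.array([(u-c['cx'])/c['fx'],(v-c['cy'])/c['fy'],1.])
def pt(c,u,v):
    return c['eye']+ray(c,u,v)*c['z_map'][int(round(v)),int(round(u))]
def atz(c,u,v,z):
    r=ray(c,u,v); return c['eye']+r*(z-c['eye'][2])/r[2]
def proj(c,p):
    q=c['rotation'].T@(np.asarray(p)-c['eye']); return np.array([c['fx']*q[0]/q[2]+c['cx'],c['fy']*q[1]/q[2]+c['cy']])
E
python3 - <<'E'
from h import *
for n in ('top','side'):
    c=grab(n); save(c,n+'0.png',s=1.5); print(n,c['eye'],c['rotation'].round(3).tolist(),c['fx'],c['cx'],c['cy'])
print(sensors.sense(),ctrl.tcp_to_grasp)
E
```

```text
top [ 3.92646110e+02 -5.33777448e-01  1.03336062e+03] [0.075, -0.671, 0.734, -0.078] 367.7210196549846 251.67388668588626 190.50690861776872
side [313.89302316 796.60609712 824.27378603] [0.067, -0.139, 0.896, -0.416] 435.07164322839503 258.88649775602477 186.55204033562978
{'time_s': 0.1, 'joints': array([ 1.07056918e+00,  3.13406337e-01,  1.49836331e+00,  1.12931979e-05,
        1.33100155e+00, -2.23393047e-01]), 'dq': array([ 9.10524565e-05, -2.12349552e-03, -2.00979415e-03,  4.08250609e-04,
        2.47255842e-04, -1.05900177e-04]), 'tau': array([ 4.38685543e-03, -4.12894249e+01, -2.60145611e+01,  3.14731528e-05,
        2.97535036e-03,  4.77364281e-06]), 'eef_pos': array([143.38088851, 504.80233326, 230.78518747]), 'ee_rot': array([-2.13711477e-04,  1.37976785e-01,  9.90435288e-01, -5.49177346e-04]), 'force': array([ 0.22039106, -0.50079437,  0.65498987]), 'wrist_torque': array([ 0.03262277,  0.03272909, -0.05062933]), 'grip_width': 0.9985412293334612} -18.700000000000003
```

View pics/top0.png

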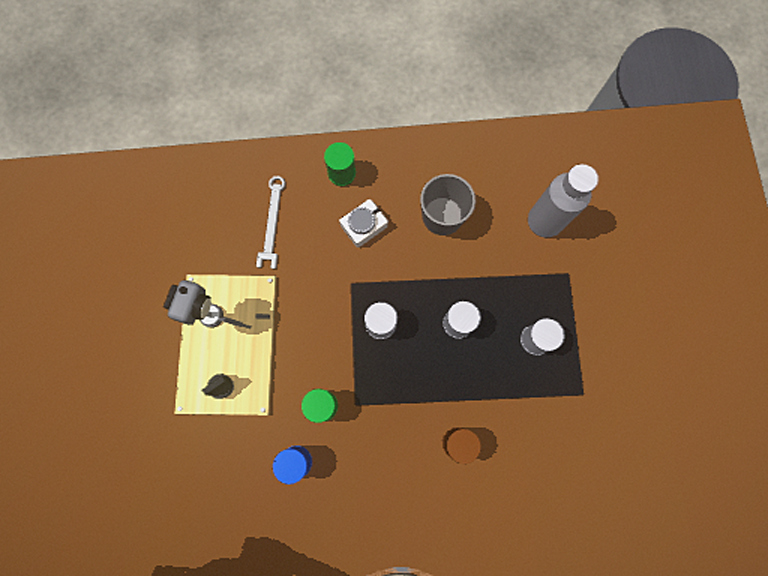

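View pics/side0.png

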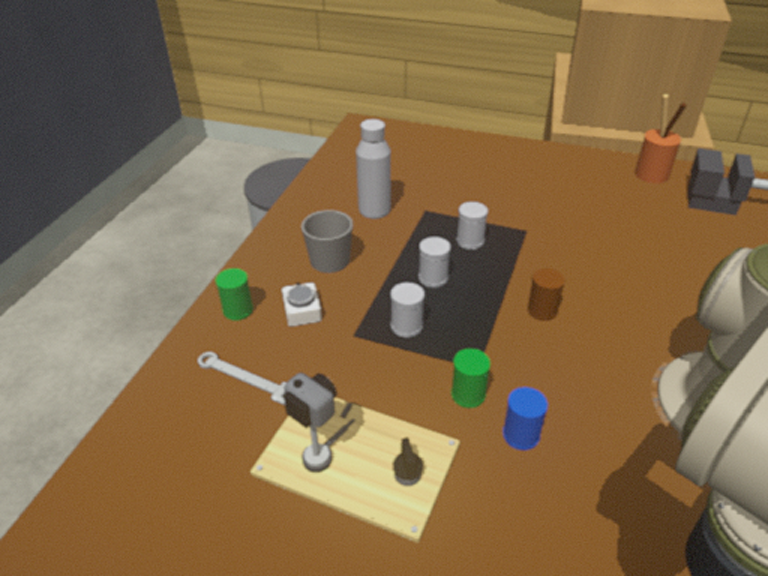

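The top view shows three white tins on the mat at (380,320), (463,318) and (546,336) in the 1.5x image. The torch post is at (210,315), the pointer tip at (250,325), the mark at (262,317) and the knob at (217,386). The look-alikes are green (318,405) and (340,160), blue (291,465) and brown (463,445). I'll crop the stand in both views.

```bash
python3 - <<'E'
from h import *
a=load('top'); b=load('side')
A=cv2.resize(a['pixels'][175:285,100:200,::-1],None,fx=5.4,fy=5.4,interpolation=cv2.INTER_CUBIC)[:594]
B=cv2.resize(b['pixels'][240:360,160:310,::-1],None,fx=5,fy=5,interpolation=cv2.INTER_CUBIC)
cv2.imwrite('pics/topc.png',A); cv2.imwrite('pics/sidec.png',B)
# tins: white-ish lid pixels in top by height
H,W=a['z_map'].shape; vv,uu=np.mgrid[:H,:W]
def cloud(c):
    d=np.stack([(uu-c['cx'])/c['fx'],(vv-c['cy'])/c['fy'],np.ones((H,W))],-1)
    return c['eye']+(d@c['rotation'].T)*c['z_map'][...,None]
for n,c in (('top',a),('side',b)):
    P=cloud(c)
    m=(P[...,2]>78)&(P[...,2]<92)&(c['pixels'].min(-1)>120)&(P[...,1]<150)&(P[...,1]>-400)
    k,l,s,ce=cv2.connectedComponentsWithStats(m.astype(np.uint8))
    for i in range(1,k):
        if s[i,4]>40:
            q=P[l==i]; print(n,s[i,4],ce[i].round(1),q.mean(0).round(1),np.ptp(q,0).round(0), atz(c,*ce[i],84)[:2].round(1))
    z=P[...,2]; print('board/mat z', [P[v,u].round(1) for u,v in ((130,250),)] )
E
```

```text
Traceback (most recent call last):
ValueError: matmul: Input operand 1 has a mismatch in its core dimension 0, with gufunc signature (n?,k),(k,m?)->(n?,m?) (size 4 is different from 3)
```

View pics/topc.png

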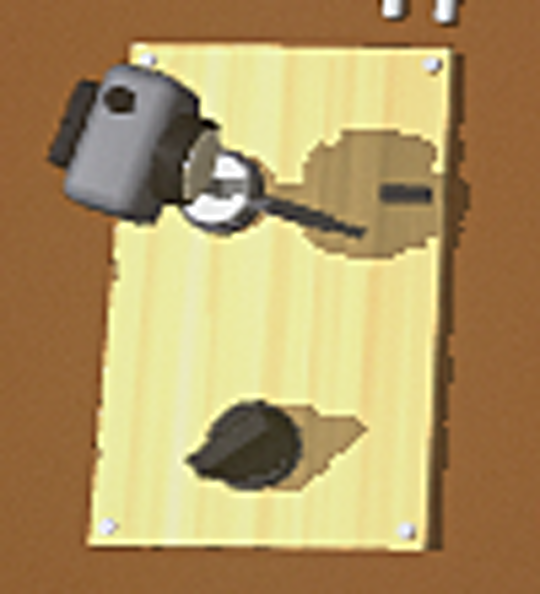

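View pics/sidec.png

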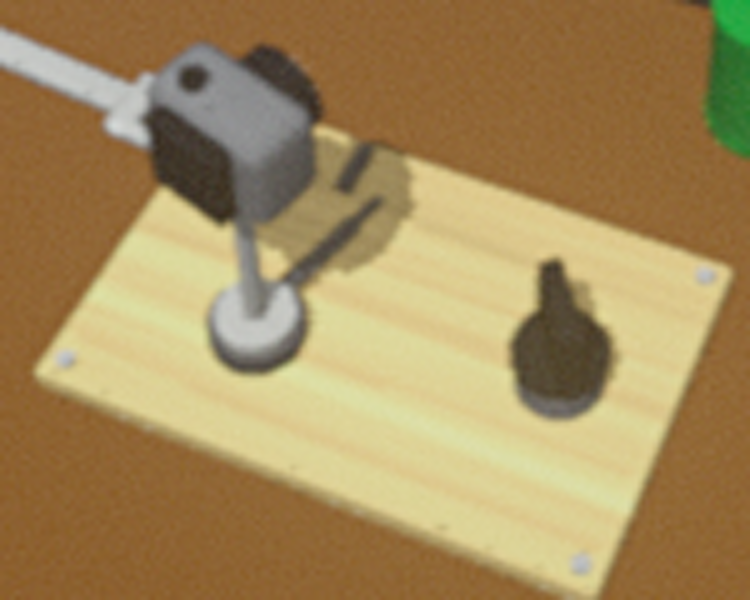

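The crops show the knob bar at top-crop (190-270, 425-465), the pointer tip at (365,235), the mark's inner end at (380,192) and the screws at (148,62), (432,65), (108,527) and (406,531). In the side crop the pointer tip is at (380,200), the mark's inner end at (342,188) and the knob bar end at (552,265). The rotation is a quaternion, so I'll fix that and measure.

```bash
cat >> h.py <<'E'
from scipy.spatial.transform import Rotation as R
_ld=load
def fix(c):
    c=dict(c); r=np.asarray(c['rotation'])
    if r.shape==(4,): c['rotation']=R.from_quat(r[[1,2,3,0]]).as_matrix()
    return c
def load(n): return fix(_ld(n))
_g=grab
def grab(n): return fix(_g(n))
def cloud(c):
    H,W=c['z_map'].shape; vv,uu=np.mgrid[:H,:W]
    d=np.stack([(uu-c['cx'])/c['fx'],(vv-c['cy'])/c['fy'],np.ones((H,W))],-1)
    return c['eye']+(d@c['rotation'].T)*c['z_map'][...,None]
def tri(a,ua,b,ub):
    o=[a['eye'],b['eye']];d=[ray(a,*ua),ray(b,*ub)]
    A=np.stack([d[0],-d[1]],1); s=np.linalg.lstsq(A,o[1]-o[0],rcond=None)[0]
    p=o[0]+d[0]*s[0];q=o[1]+d[1]*s[1]; return ((p+q)/2).round(1),np.linalg.norm(p-q).round(1)
E
python3 - <<'E'
from h import *
a=load('top'); b=load('side')
for n,c in (('top',a),('side',b)):
    P=cloud(c)
    m=(P[...,2]>78)&(P[...,2]<92)&(c['pixels'].min(-1)>100)&(P[...,1]<150)&(P[...,1]>-400)&(c['z_map']>0)
    k,l,s,ce=cv2.connectedComponentsWithStats(m.astype(np.uint8))
    for i in range(1,k):
        if s[i,4]>40:
            q=P[l==i]; (x,y),r=cv2.minEnclosingCircle(q[:,:2].astype(np.float32)); print(n,s[i,4],ce[i].round(1),q.mean(0).round(1),np.ptp(q,0).round(0),'circ',round(x,1),round(y,1),round(r,1))
    # knob bar: high dark points
    kb=proj(c,[400,240,12])
T=lambda x,y:(100+(x+.5)/5.4-.5,175+(y+.5)/5.4-.5)
S=lambda x,y:(160+(x+.5)/5-.5,240+(y+.5)/5-.5)
prs=dict(screwFR=((432,65),None),screwFL=((148,62),None),screwNL=((108,527),(580,563)),screwNR=((406,531),(705,275)),tip=((365,235),(380,200)),mark=((380,192),(342,188)),base=((222,190),(257,310)),knobbarend=((190,462),(552,265)))
for k,(t,s) in prs.items():
    print(k,'top@z13',atz(a,*T(*t),13).round(1), 'depth',pt(a,*T(*t)).round(1), *( [] if s is None else ['tri',tri(a,T(*t),b,S(*s)),'side@13',atz(b,*S(*s),13).round(1)]))
kc=atz(a,*T(255,450),20)
for n,c in (('top',a),('side',b)):
    P=cloud(c); m=(np.hypot(P[...,0]-kc[0],P[...,1]-kc[1])<40)&(P[...,2]>42)&(P[...,2]<85)&(c['z_map']>0)
    q=P[m]; (ctr,sz,ang)=cv2.minAreaRect(q[q[:,2]>60][:,:2].astype(np.float32)) ; u=np.linalg.svd(q[:,:2]-q[:,:2].mean(0))[2][0]
    print(n,'knob',len(q),q.mean(0).round(1),q[:,2].max().round(1),'rect',np.round(ctr,1),np.round(sz,1),round(ang,1),'dir',np.degrees(np.arctan2(u[1],u[0])).round(1))
E
```

```text
top 109 [297.2 125.7] [ 768.6 -154.3   90. ] [72. 99.  6.] circ 749.6 -154.2 49.6
top 54 [298.9 146.1] [ 710.1 -152.2   89.8] [25. 84.  5.] circ 722.6 -152.3 41.9
top 362 [308.6 211. ] [ 532.8 -157.6   84.2] [54. 56.  9.] circ 532.9 -157.8 28.1
top 358 [253.3 211.9] [543.3 -13.6  84.4] [54. 55. 12.] circ 544.1 -13.9 28.2
top 367 [364.4 222.6] [ 489.6 -297.8   84. ] [55. 57.  8.] circ 489.8 -298.1 28.5
side 83 [248.5 122.6] [ 711.5 -327.3   85.1] [66. 35. 14.] circ 717.4 -339.1 33.0
side 174 [314.7 140.1] [ 489.6 -295.6   83.3] [54. 58. 10.] circ 490.7 -297.5 29.5
side 193 [218.1 148.6] [ 749.5 -162.9   86.8] [ 98. 103.  14.] circ 749.7 -155.2 51.8
side 212 [289.1 164.2] [ 533.  -156.6   83. ] [56. 58.  9.] circ 534.1 -159.8 30.6
side 273 [270.9 196. ] [543.3 -12.2  82.8] [55. 58.  9.] circ 542.7 -13.9 30.0
screwFR top@z13 [645.8 188.1  13. ] depth [645.8 188.1  12.9]
screwFL top@z13 [660.9 337.6  13. ] depth [660.8 337.5  13.2]
screwNL top@z13 [422.2 361.5  13. ] depth [422.2 361.   14.3] tri (array([422.1, 360.8,  14.9]), np.float64(0.2)) side@13 [422.2 359.7  13. ]
screwNR top@z13 
[... 156 characters left out ...]
] depth [558.1 226.3  15.6] tri (array([556.3, 224.2,  24.9]), np.float64(0.5)) side@13 [559.7 215.7  13. ]
mark top@z13 [580.4 218.2  13. ] depth [579.6 217.3  17. ] tri (array([578.7, 217.2,  16.7]), np.float64(2.0)) side@13 [578.8 214.5  13. ]
base top@z13 [588.8 300.2  13. ] depth [586.3 296.4  25.8] tri (array([586.3, 296.4,  25.9]), np.float64(0.0)) side@13 [590.7 288.4  13. ]
knobbarend top@z13 [450.7 319.7  13. ] depth [447.1 299.7  76.6] tri (array([450.4, 291.4, 106. ]), np.float64(10.0)) side@13 [473.7 226.3  13. ]
top knob 118 [454.2 280.7  65.8] 76.7 rect [455.3 282.9] [12.7 42. ] 30.0 dir 121.4
side knob 178 [453.3 287.2  63.4] 73.9 rect [454.9 282.1] [11.8 42.8] 30.7 dir 122.0
```

The measurements agree with the text:

| Item | Measured |
|---|---|
| Knob axis | (455, 282.5), bar at about 121° |
| Board | centre (534, 275), yaw −5.7° |
| Torch axis | (586.7, 299.7) |
| Mark | (578.7, 219) |
| Pointer tip | about (557, 225), about 23 mm short of the mark, so roughly 53° of knob turn |
| Tins | (543, −14), (533, −158), (490, −298), lid top 84 |

I'll move to above the knob.

Request:
play_rows(deltas=[[0.65, -0.463, 0, 0, 0, -0.6, 1], [0.65, -0.463, 0, 0, 0, -0.6, 1], [0.65, -0.463, 0, 0, 0, -0.6, 1], [0.65, -0.463, 0, 0, 0, -0.6, 1], [0.65, -0.463, 0, 0, 0, -0.6, 1], [0.65, -0.463, 0, 0, 0, -0.6, 1], [0.65, -0.463, 0, 0, 0, -0.6, 1], [0.65, -0.463, 0, 0, 0, -0.6, 1]], squeeze=60)

```text
time_s: 0.77
eef_pos: [352.4, 355.7, 231.1]
ee_rot: [-0.0, 0.381, 0.924, -0.0]
force: [0.4, 1.7, 0.6]
grip_width: 1.0
```

Request:
play_rows(deltas=[[0.65, -0.463, -0.5, 0, 0, -0.6, 1], [0.65, -0.463, -0.5, 0, 0, -0.6, 1], [0.65, -0.463, -0.5, 0, 0, -0.6, 1], [0.65, -0.463, -0.5, 0, 0, -0.6, 1], [0, 0, -0.4, 0, 0, 0, 1], [0, 0, 0, 0, 0, 0, 1], [0, 0, 0, 0, 0, 0, 1], [0, 0, 0, 0, 0, 0, 1]])

```text
time_s: 1.43
eef_pos: [455.3, 283.5, 136.3]
ee_rot: [0.0, 0.492, 0.87, 0.0]
force: [-0.1, 0.1, 0.2]
grip_width: 0.999
```

Request:
play_rows(deltas=[[0, -0.02, -0.6, 0, 0, 0, 1], [0, 0, -0.6, 0, 0, 0, 1], [0, 0, -0.6, 0, 0, 0, 1], [0, 0, -0.5, 0, 0, 0, 1], [0, 0, 0, 0, 0, 0, -1], [0, 0, 0, 0, 0, 0, -1], [0, 0, 0, 0, 0, 0, -1], [0, 0, 0, 0, 0, 0, -1]])

```text
time_s: 2.1
eef_pos: [456.3, 282.6, 45.2]
ee_rot: [0.001, 0.493, 0.87, 0.001]
force: [0.1, 0.2, -0.5]
grip_width: 0.45
```

Request:
play_rows(deltas=[[0, 0, 0, 0, 0, 0, -1], [0, 0, 0, 0, 0, 0, -1], [0, 0, 0, 0, 0, 0, -1], [0, 0, 0, 0, 0, 0, -1], [0, 0, 0, 0, 0, 0, -1]])

```text
time_s: 2.52
eef_pos: [454.6, 281.4, 44.4]
ee_rot: [-0.001, 0.493, 0.87, -0.001]
force: [-8.8, -5.9, 13.3]
grip_width: 0.127
```

Request:
play_rows(deltas=[[-0.03, -0.02, 0.03, 0, 0, 0.5, -1], [0, 0, 0, 0, 0, 0.9, -1], [0, 0, 0, 0, 0, 1, -1], [0, 0, 0, 0, 0, 1, -1], [0, 0, 0, 0, 0, 1, -1], [0, 0, 0, 0, 0, 1, -1], [0, 0, 0, 0, 0, 1, -1], [0, 0, 0, 0, 0, 0.6, -1]])

```text
time_s: 3.18
eef_pos: [454.3, 281.2, 44.6]
ee_rot: [-0.0, 0.146, 0.989, 0.0]
force: [-0.2, -0.3, -2.8]
grip_width: 0.128
```

Request:
play_rows(deltas=[[0, 0, 0, 0, 0, 0, -1], [0, 0, 0, 0, 0, 0, -1], [0, 0, 0, 0, 0, 0, -1]])

```text
time_s: 3.43
eef_pos: [454.3, 281.2, 44.6]
ee_rot: [-0.0, 0.149, 0.989, 0.0]
force: [0.2, 0.1, -1.7]
grip_width: 0.123
```

```bash
python3 - <<'E'
from h import *
a=grab('top');b=grab('side')
A=cv2.resize(a['pixels'][175:285,100:200,::-1],None,fx=5.4,fy=5.4,interpolation=cv2.INTER_CUBIC)
B=cv2.resize(b['pixels'][240:360,160:310,::-1],None,fx=5,fy=5,interpolation=cv2.INTER_CUBIC)[:594]
I=np.hstack([A,B]); cv2.imwrite('pics/turn1.png',cv2.resize(np.vstack([I]),None,fx=.62,fy=.62))
print(sensors.sense()['wrist_torque'],b['pixels'].shape)
S=lambda x,y:(160+(x+.5)/5-.5,240+(y+.5)/5-.5)
for p in ((578.7,219.1,20),(586.7,299.7,20)):print(p,(proj(b,p)-[160,240])*5,(proj(a,p)-[100,175])*5.4)
cv2.imwrite('pics/turn1b.png',cv2.resize(b['pixels'][260:310,195:255,::-1],None,fx=10,fy=10,interpolation=cv2.INTER_CUBIC))
E
```

```text
[ 0.04344297  0.01117034 -0.03545212] (384, 512, 3)
(578.7, 219.1, 20) [336.00117701 184.09814132] [373.20404833 190.95649577]
(586.7, 299.7, 20) [252.34822857 321.90979984] [216.84669894 189.48874855]
```

View pics/turn1.png

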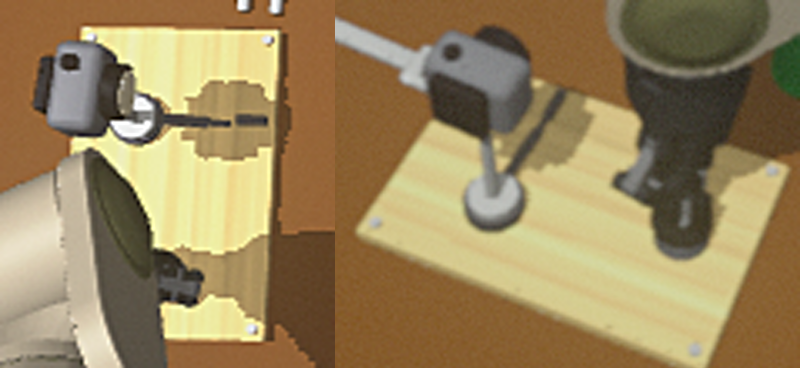

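Both views show the pointer almost in line with the mark, with the tip slightly on the near side. I'll zoom in to measure the rest.

```bash
cat >> h.py <<'E'
def zoom(f):
    a=load('top');b=load('side')
    A=cv2.resize(a['pixels'][198:228,135:185,::-1],None,fx=12,fy=12,interpolation=cv2.INTER_CUBIC)
    B=cv2.resize(b['pixels'][262:312,203:243,::-1],None,fx=10,fy=10,interpolation=cv2.INTER_CUBIC)
    A=cv2.copyMakeBorder(A,0,140,0,0,cv2.BORDER_CONSTANT)
    I=np.zeros((500,1000,3),np.uint8); I[:A.shape[0],:600]=A[:500]; I[:,600:]=B
    cv2.imwrite('pics/'+f,cv2.resize(I,None,fx=.8,fy=.8,interpolation=cv2.INTER_AREA))
E
python3 -c "
from h import *; zoom('z1.png')"
```

```text
(no output)
```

View pics/z1.png

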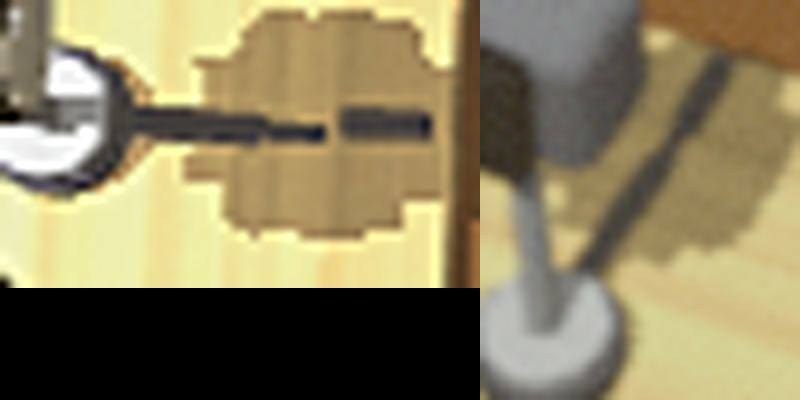

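Top panel: the tip is at (325,133), and the mark's centreline runs from (341,124) to (430,125). Side panel: the tip meets the mark's inner end at about (673,145), slightly to the right of its line.

```bash
python3 - <<'E'
from h import *
a=load('top'); b=load('side'); T=np.array([586.7,299.7]); m=np.array([578.7,219.1])
f=lambda x,y:(135+x/9.6-.5+.04,198+y/9.6-.5+.04)
for z in (15,18,24): 
    p=atz(a,*f(325,133),z)[:2]; print('tip',z,p.round(1),np.hypot(*(p-T)).round(1),np.degrees(np.arctan2(*(p-T)[::-1])).round(2))
for q in ((341,124),(430,125)):
    p=atz(a,*f(*q),15)[:2]; print('mark',p.round(1),np.hypot(*(p-T)).round(1),np.degrees(np.arctan2(*(p-T)[::-1])).round(2))
    print(pt(a,*f(*q)).round(1))
print(pt(a,*f(318,133)).round(1),pt(a,*f(300,131)).round(1))
E
```

```text
tip 15 [576.9 222.3] 78.0 -97.24
tip 18 [576.3 221.7] 78.7 -97.57
tip 24 [575.2 220.3] 80.2 -98.22
mark [579.1 217.5] 82.5 -95.28
[578.7 217.   17.5]
mark [576.5 191.6] 108.6 -95.4
[576.  191.2  17.5]
[575.1 221.9  26. ] [576.2 227.1  25.7]
```

Request:
play_rows(deltas=[[0, 0, 0, 0, 0, 0.4, -1], [0, 0, 0, 0, 0, 0.4, -1], [0, 0, 0, 0, 0, 0.4, -1], [0, 0, 0, 0, 0, 0.4, -1], [0, 0, 0, 0, 0, 0, -1], [0, 0, 0, 0, 0, 0, -1]])

```text
time_s: 4.03
eef_pos: [454.2, 281.1, 44.6]
ee_rot: [-0.0, 0.066, 0.998, -0.0]
force: [-0.8, 0.2, -0.9]
grip_width: 0.129
```

```bash
python3 - <<'E'
from h import *
grab('top');grab('side'); zoom('z2.png')
E
```

```text
(no output)
```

View pics/z2.png

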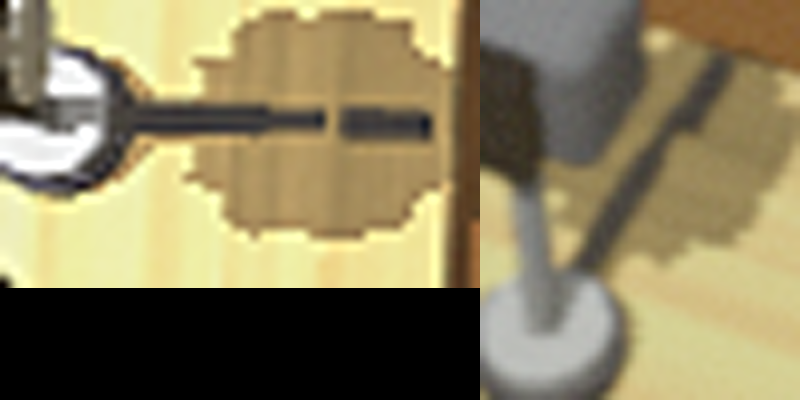

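The tip is now at (325,119) in the top panel, with the mark's end at (341,124); the tip stands about 8 mm higher, so I'll check parallax in both views.

```bash
python3 - <<'E'
from h import *
a=load('top'); b=load('side')
f=lambda x,y:(135+x/9.6-.46,198+y/9.6-.46)
T=np.array([586.7,299.7])
for z in (23,25): 
    p=atz(a,*f(325,119),z)[:2]; print(p,np.hypot(*(p-T)),np.degrees(np.arctan2(*(p-T)[::-1])))
for p in ((578.7,219.1,25),(574.7,219.1,25),(578.7,218,17.5)): print('side panel',(proj(b,p)-[203,262]+.5)*8+[480,0],'top',(proj(a,p)-[135,198]+.5)*9.6)
E
```

```text
[579.52957054 220.39313973] 79.63035316206849 -95.16627849553345
[579.15963637 219.95581683] 80.09988659731751 -95.40165139209049
side panel [676.71088496 111.56742748] top [328.4030965  120.68608713]
side panel [689.77230636 114.94404991] top [328.96057791 134.30183935]
side panel [679.4097366  125.09709148] top [337.96684328 124.53111405]
```

Both views agree that the pointer is set to within about 0.5 mm. I'll release and lift.

Request:
play_rows(deltas=[[0, 0, 0, 0, 0, 0, 0], [0, 0, 0, 0, 0, 0, 1], [0, 0, 0, 0, 0, 0, 1], [0, 0, 0, 0, 0, 0, 1], [0, 0, 0.6, 0, 0, 0, 1], [0, 0, 0.8, 0, 0, 0, 1], [0, 0, 0.8, 0, 0, 0, 1], [0, 0, 0.8, 0, 0, 0, 1]])

```text
time_s: 4.8
eef_pos: [454.1, 281.1, 166.0]
ee_rot: [-0.0, 0.065, 0.998, -0.0]
force: [1.3, 0.5, 0.1]
grip_width: 1.004
```

Request:
play_rows(deltas=[[0.28, -0.9, 0, 0, 0, 0, 1], [0.28, -0.9, 0, 0, 0, 0, 1], [0.28, -0.9, 0, 0, 0, 0, 1], [0.28, -0.9, 0, 0, 0, 0, 1], [0.28, -0.9, 0, 0, 0, 0, 1], [0.28, -0.9, 0, 0, 0, 0, 1], [0.28, -0.9, 0, 0, 0, 0, 1], [0.28, -0.9, 0, 0, 0, 0, 1]])

```text
time_s: 5.47
eef_pos: [544.2, -8.7, 164.7]
ee_rot: [0.0, 0.065, 0.998, -0.0]
force: [1.1, 1.1, 0.1]
grip_width: 1.001
```

Request:
play_rows(deltas=[[0, -0.24, 0, 0, 0, 0, 1], [0, 0, 0, 0, 0, 0, 1], [0, 0, 0, 0, 0, 0, 1], [0, 0, 0, 0, 0, 0, 1]])

```text
time_s: 5.8
eef_pos: [543.6, -15.1, 164.6]
ee_rot: [-0.0, 0.065, 0.998, 0.0]
force: [-0.0, 0.9, -0.6]
grip_width: 1.006
```

```bash
python3 - <<'E'
from h import *
grab('top');grab('side'); zoom('z3.png'); print(sensors.sense())
a=load('top');P=cloud(a)
m=(P[...,2]>74)&(P[...,2]<92)&(a['pixels'].min(-1)>100)&(P[...,1]<150)&(P[...,1]>-400)
k,l,s,ce=cv2.connectedComponentsWithStats(m.astype(np.uint8))
print([(s[i,4],P[l==i].mean(0).round(1)) for i in range(1,k) if s[i,4]>40])
E
```

```text
{'time_s': 5.9, 'joints': array([-2.43206288e-01,  4.13595994e-01,  1.53607691e+00,  1.32792381e-04,
        1.19185674e+00, -1.68564661e+00]), 'dq': array([-0.00204547,  0.00119084, -0.00425319, -0.00184197,  0.00054599,
       -0.00287465]), 'tau': array([-3.84224597e-01, -4.42280889e+01, -2.44689131e+01, -7.25111589e-03,
       -2.05678960e-03,  8.49855482e-03]), 'eef_pos': array([543.67531043, -15.03661705, 164.63237375]), 'ee_rot': array([4.19847919e-05, 6.41584654e-02, 9.97939721e-01, 5.50907759e-05]), 'force': array([-0.08213063,  0.28421338, -0.50381643]), 'wrist_torque': array([0.01362262, 0.01393999, 0.05466217]), 'grip_width': 1.0048477544749006}
[(np.int32(109), array([ 758.4, -167.5,   89.8])), (np.int32(345), array([ 532.7, -158.2,   84.2])), (np.int32(354), array([ 489.7, -298.4,   84.1]))]
```

View pics/z3.png

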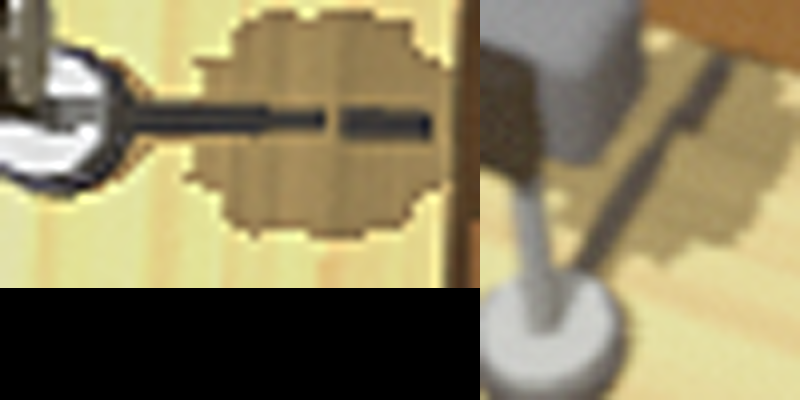

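The pointer stayed put on release. Now I'll heft the first tin.

Request:
play_rows(deltas=[[0, 0.025, -0.7, 0, 0, 0, 1], [0, 0, -0.7, 0, 0, 0, 1], [0, 0, -0.7, 0, 0, 0, 1], [0, 0, -0.7, 0, 0, 0, 1], [0, 0, -0.5, 0, 0, 0, 1], [0, 0, 0, 0, 0, 0, 1], [0, 0, 0, 0, 0, 0, -1], [0, 0, 0, 0, 0, 0, -1]], squeeze=50)

```text
time_s: 6.57
eef_pos: [544.7, -15.1, 34.0]
ee_rot: [0.001, 0.065, 0.998, -0.0]
force: [0.3, -0.2, 0.1]
grip_width: 0.749
```

Request:
play_rows(deltas=[[0, 0, 0, 0, 0, 0, -1], [0, 0, 0, 0, 0, 0, -1], [0, 0, 0, 0, 0, 0, -1], [0, 0, 0, 0, 0, 0, -1], [0, 0, 0, 0, 0, 0, -1]])

```text
time_s: 6.98
eef_pos: [544.9, -15.5, 34.4]
ee_rot: [0.002, 0.065, 0.998, -0.0]
force: [-1.5, 0.9, 6.0]
grip_width: 0.642
```

Request:
play_rows(deltas=[[0, 0, 0.2, 0, 0, 0, -1], [0, 0, 0.4, 0, 0, 0, -1], [0, 0, 0.4, 0, 0, 0, -1], [0, 0, 0, 0, 0, 0, -1], [0, 0, 0, 0, 0, 0, -1], [0, 0, 0, 0, 0, 0, -1], [0, 0, 0, 0, 0, 0, -1], [0, 0, 0, 0, 0, 0, -1]])

```text
time_s: 7.65
eef_pos: [543.4, -15.3, 71.7]
ee_rot: [-0.001, 0.065, 0.998, 0.0]
force: [-0.6, 0.3, -4.5]
grip_width: 0.643
```

Request:
play_rows(deltas=[[0, 0, 0, 0, 0, 0, -1]])

```text
time_s: 7.73
eef_pos: [543.6, -15.4, 71.9]
ee_rot: [-0.001, 0.065, 0.998, 0.0]
force: [0.5, 0.3, -3.9]
grip_width: 0.639
```

Request:
play_rows(deltas=[[0, 0, 0, 0, 0, 0, -1]])

```text
time_s: 7.82
eef_pos: [543.7, -15.4, 72.1]
ee_rot: [-0.0, 0.065, 0.998, 0.0]
force: [0.4, 0.1, -3.9]
grip_width: 0.64
```

Request:
play_rows(deltas=[[0, 0, 0, 0, 0, 0, -1]])

```text
time_s: 7.9
eef_pos: [543.8, -15.4, 72.3]
ee_rot: [-0.0, 0.065, 0.998, 0.0]
force: [-0.7, 0.6, -4.6]
grip_width: 0.641
```

Tin 1 weighs about 4.2 N. I'll put it back and move to the next.

Request:
play_rows(deltas=[[0, 0, -0.3, 0, 0, 0, -1], [0, 0, -0.3, 0, 0, 0, -1], [0, 0, -0.2, 0, 0, 0, -1], [0, 0, -0.1, 0, 0, 0, -1], [0, 0, -0.07, 0, 0, 0, -1], [0, 0, 0, 0, 0, 0, -1], [0, 0, 0, 0, 0, 0, -1], [0, 0, 0, 0, 0, 0, -1]])

```text
time_s: 8.57
eef_pos: [544.1, -15.5, 34.6]
ee_rot: [0.0, 0.065, 0.998, -0.0]
force: [-4.7, -0.2, 5.7]
grip_width: 0.645
```

Request:
play_rows(deltas=[[0, 0, 0, 0, 0, 0, 0.4], [0, 0, 0, 0, 0, 0, 0.6], [0, 0, 0, 0, 0, 0, 1], [0, 0, 0, 0, 0, 0, 1], [0, 0, 0.5, 0, 0, 0, 1], [0, 0, 0.8, 0, 0, 0, 1], [0, 0, 0.8, 0, 0, 0, 1], [0, 0, 0.8, 0, 0, 0, 1]])

```text
time_s: 9.23
eef_pos: [543.7, -15.3, 151.1]
ee_rot: [-0.0, 0.065, 0.998, 0.0]
force: [0.5, -0.6, -0.2]
grip_width: 1.006
```

Request:
play_rows(deltas=[[-0.06, -0.9, 0, 0, 0, 0, 1], [-0.06, -0.9, 0, 0, 0, 0, 1], [-0.06, -0.9, 0, 0, 0, 0, 1], [-0.06, -0.9, 0, 0, 0, 0, 1], [0, 0, 0, 0, 0, 0, 1], [0, 0, 0, 0, 0, 0, 1], [0, 0, 0, 0, 0, 0, 1], [0, 0, 0, 0, 0, 0, 1]])

```text
time_s: 9.9
eef_pos: [534.4, -158.4, 149.7]
ee_rot: [-0.0, 0.064, 0.998, 0.0]
force: [-1.0, 1.0, -0.3]
grip_width: 1.001
```

```bash
cat >> h.py <<'E'
def tins():
    b=grab('side');P=cloud(b)
    m=(P[...,2]>74)&(P[...,2]<92)&(b['pixels'].min(-1)>100)&(P[...,1]<150)&(P[...,1]>-400)&(P[...,0]<640)&(b['z_map']>0)
    k,l,s,ce=cv2.connectedComponentsWithStats(m.astype(np.uint8))
    print([(s[i,4],P[l==i].mean(0).round(1)) for i in range(1,k) if s[i,4]>40])
E
python3 -c "
from h import *
tins(); s=sensors.sense(); print(s['eef_pos'],s['force'])"
```

```text
[(np.int32(181), array([ 488.6, -295. ,   82.7])), (np.int32(239), array([ 532.2, -154.4,   82.2])), (np.int32(290), array([542.1, -11.2,  82.5]))]
[ 534.44918915 -158.31463916  149.70396739] [-0.38927147 -0.87704923 -0.60823856]
```

Request:
play_rows(deltas=[[-0.03, 0, -0.7, 0, 0, 0, 1], [0, 0, -0.7, 0, 0, 0, 1], [0, 0, -0.7, 0, 0, 0, 1], [0, 0, -0.7, 0, 0, 0, 1], [0, 0, -0.1, 0, 0, 0, 1], [0, 0, 0, 0, 0, 0, 1], [0, 0, 0, 0, 0, 0, -1], [0, 0, 0, 0, 0, 0, -1]])

```text
time_s: 10.62
eef_pos: [534.1, -159.6, 35.6]
ee_rot: [0.001, 0.065, 0.998, -0.001]
force: [0.7, 0.1, 0.5]
grip_width: 0.749
```

Request:
play_rows(deltas=[[0, 0, 0, 0, 0, 0, -1], [0, 0, 0, 0, 0, 0, -1], [0, 0, 0, 0, 0, 0, -1], [0, 0, 0, 0, 0, 0, -1], [0, 0, 0, 0, 0, 0, -1]])

```text
time_s: 11.03
eef_pos: [534.1, -159.9, 35.7]
ee_rot: [0.002, 0.065, 0.998, -0.001]
force: [-0.8, -0.2, 5.3]
grip_width: 0.645
```

Request:
play_rows(deltas=[[0, 0, 0.2, 0, 0, 0, -1], [0, 0, 0.4, 0, 0, 0, -1], [0, 0, 0.4, 0, 0, 0, -1], [0, 0, 0, 0, 0, 0, -1], [0, 0, 0, 0, 0, 0, -1], [0, 0, 0, 0, 0, 0, -1], [0, 0, 0, 0, 0, 0, -1], [0, 0, 0, 0, 0, 0, -1]])

```text
time_s: 11.7
eef_pos: [532.6, -159.2, 72.8]
ee_rot: [-0.001, 0.065, 0.998, 0.0]
force: [-0.4, 0.6, -8.0]
grip_width: 0.638
```

Request:
play_rows(deltas=[[0, 0, 0, 0, 0, 0, -1]])

```text
time_s: 11.78
eef_pos: [532.8, -159.3, 73.0]
ee_rot: [-0.001, 0.065, 0.998, 0.0]
force: [-0.6, -0.1, -7.2]
grip_width: 0.641
```

Request:
play_rows(deltas=[[0, 0, 0, 0, 0, 0, -1]])

```text
time_s: 11.87
eef_pos: [532.9, -159.3, 73.3]
ee_rot: [-0.0, 0.065, 0.998, 0.0]
force: [0.3, -0.2, -7.8]
grip_width: 0.643
```

Request:
play_rows(deltas=[[0, 0, 0, 0, 0, 0, -1]])

```text
time_s: 11.95
eef_pos: [533.0, -159.4, 73.5]
ee_rot: [-0.0, 0.065, 0.998, 0.0]
force: [0.0, -0.1, -7.7]
grip_width: 0.641
```

Tin 2 weighs about 7.6 N. The lighter two are at most 4.7 N, so this is almost certainly the heaviest. I'll put it back and heft the third to confirm.

Request:
play_rows(deltas=[[0, 0, -0.3, 0, 0, 0, -1], [0, 0, -0.3, 0, 0, 0, -1], [0, 0, -0.2, 0, 0, 0, -1], [0, 0, -0.1, 0, 0, 0, -1], [0, 0, -0.07, 0, 0, 0, -1], [0, 0, 0, 0, 0, 0, -1], [0, 0, 0, 0, 0, 0, -1], [0, 0, 0, 0, 0, 0, -1]])

```text
time_s: 12.62
eef_pos: [533.4, -159.4, 36.0]
ee_rot: [0.001, 0.065, 0.998, -0.0]
force: [-4.7, 3.6, 5.7]
grip_width: 0.644
```

Request:
play_rows(deltas=[[0, 0, 0, 0, 0, 0, 0.4], [0, 0, 0, 0, 0, 0, 0.6], [0, 0, 0, 0, 0, 0, 1], [0, 0, 0, 0, 0, 0, 1], [0, 0, 0.5, 0, 0, 0, 1], [0, 0, 0.8, 0, 0, 0, 1], [0, 0, 0.8, 0, 0, 0, 1], [0, 0, 0.8, 0, 0, 0, 1]])

```text
time_s: 13.28
eef_pos: [533.0, -159.4, 152.3]
ee_rot: [0.0, 0.065, 0.998, -0.0]
force: [0.6, 0.1, 0.0]
grip_width: 1.002
```

Request:
play_rows(deltas=[[-0.27, -0.87, 0, 0, 0, 0, 1], [-0.27, -0.87, 0, 0, 0, 0, 1], [-0.27, -0.87, 0, 0, 0, 0, 1], [-0.27, -0.87, 0, 0, 0, 0, 1], [0, 0, 0, 0, 0, 0, 1], [0, 0, 0, 0, 0, 0, 1], [0, 0, 0, 0, 0, 0, 1], [0, 0, 0, 0, 0, 0, 1]])

```text
time_s: 13.95
eef_pos: [490.3, -297.6, 150.9]
ee_rot: [0.0, 0.064, 0.998, 0.0]
force: [-0.0, -0.6, 1.0]
grip_width: 1.002
```

```bash
python3 -c "
from h import *
tins(); s=sensors.sense(); print(s['eef_pos'],s['force'])"
```

```text
[(np.int32(194), array([ 489.2, -293.9,   82.4])), (np.int32(237), array([ 531. , -153.9,   82.3])), (np.int32(297), array([542.4, -10.9,  82.3])), (np.int32(129), array([ 5. , 68.5, 82.5]))]
[ 490.34545892 -297.56163001  150.95078204] [ 0.57104066 -0.62066159  0.29603519]
```

Request:
play_rows(deltas=[[-0.01, 0, -0.7, 0, 0, 0, 1], [0, 0, -0.7, 0, 0, 0, 1], [0, 0, -0.7, 0, 0, 0, 1], [0, 0, -0.7, 0, 0, 0, 1], [0, 0, -0.1, 0, 0, 0, 1], [0, 0, 0, 0, 0, 0, 1], [0, 0, 0, 0, 0, 0, -1], [0, 0, 0, 0, 0, 0, -1]])

```text
time_s: 14.67
eef_pos: [490.5, -299.1, 36.9]
ee_rot: [0.001, 0.065, 0.998, -0.001]
force: [0.8, 0.4, 0.2]
grip_width: 0.749
```

Request:
play_rows(deltas=[[0, 0, 0, 0, 0, 0, -1], [0, 0, 0, 0, 0, 0, -1], [0, 0, 0, 0, 0, 0, -1], [0, 0, 0, 0, 0, 0, -1], [0, 0, 0, 0, 0, 0, -1]])

```text
time_s: 15.08
eef_pos: [490.4, -299.5, 37.1]
ee_rot: [0.002, 0.065, 0.998, -0.001]
force: [0.7, -0.4, 5.9]
grip_width: 0.646
```

Request:
play_rows(deltas=[[0, 0, 0.2, 0, 0, 0, -1], [0, 0, 0.4, 0, 0, 0, -1], [0, 0, 0.4, 0, 0, 0, -1], [0, 0, 0, 0, 0, 0, -1], [0, 0, 0, 0, 0, 0, -1], [0, 0, 0, 0, 0, 0, -1], [0, 0, 0, 0, 0, 0, -1], [0, 0, 0, 0, 0, 0, -1]])

```text
time_s: 15.75
eef_pos: [489.1, -298.3, 74.0]
ee_rot: [-0.001, 0.065, 0.998, 0.001]
force: [-0.2, -0.3, -5.1]
grip_width: 0.644
```

Request:
play_rows(deltas=[[0, 0, 0, 0, 0, 0, -1]])

```text
time_s: 15.83
eef_pos: [489.2, -298.4, 74.2]
ee_rot: [-0.0, 0.065, 0.998, 0.0]
force: [-0.3, 0.1, -4.6]
grip_width: 0.647
```

Request:
play_rows(deltas=[[0, 0, 0, 0, 0, 0, -1]])

```text
time_s: 15.92
eef_pos: [489.4, -298.5, 74.5]
ee_rot: [-0.0, 0.065, 0.998, 0.0]
force: [0.2, 0.1, -5.1]
grip_width: 0.647
```

Request:
play_rows(deltas=[[0, 0, -0.3, 0, 0, 0, -1], [0, 0, -0.3, 0, 0, 0, -1], [0, 0, -0.2, 0, 0, 0, -1], [0, 0, -0.1, 0, 0, 0, -1], [0, 0, -0.07, 0, 0, 0, -1], [0, 0, 0, 0, 0, 0, -1], [0, 0, 0, 0, 0, 0, -1], [0, 0, 0, 0, 0, 0, -1]])

```text
time_s: 16.58
eef_pos: [489.6, -298.4, 37.2]
ee_rot: [0.0, 0.065, 0.998, 0.0]
force: [-3.0, 3.8, 6.8]
grip_width: 0.645
```

The third tin weighs about 4.8 N, so tin 2 (7.6 N) is the heaviest. I'll release this one and go back to tin 2.

Request:
play_rows(deltas=[[0, 0, 0, 0, 0, 0, 0.4], [0, 0, 0, 0, 0, 0, 0.6], [0, 0, 0, 0, 0, 0, 1], [0, 0, 0, 0, 0, 0, 1], [0, 0, 0.5, 0, 0, 0, 1], [0, 0, 0.8, 0, 0, 0, 1], [0, 0, 0.8, 0, 0, 0, 1], [0, 0, 0.8, 0, 0, 0, 1]])

```text
time_s: 17.25
eef_pos: [489.4, -298.6, 153.5]
ee_rot: [-0.0, 0.065, 0.998, 0.0]
force: [0.2, 0.1, -0.1]
grip_width: 1.002
```

Request:
play_rows(deltas=[[0.27, 0.87, 0, 0, 0, 0, 1], [0.27, 0.87, 0, 0, 0, 0, 1], [0.27, 0.87, 0, 0, 0, 0, 1], [0.27, 0.87, 0, 0, 0, 0, 1], [0, 0, 0, 0, 0, 0, 1], [0, 0, 0, 0, 0, 0, 1], [0, 0, 0, 0, 0, 0, 1], [0, 0, 0, 0, 0, 0, 1]])

```text
time_s: 17.92
eef_pos: [532.5, -160.5, 152.1]
ee_rot: [0.0, 0.066, 0.998, -0.0]
force: [-0.2, -0.1, -0.1]
grip_width: 1.001
```

Request:
play_rows(deltas=[[0, 0, -0.7, 0, 0, 0, 1], [0, 0, -0.7, 0, 0, 0, 1], [0, 0, -0.7, 0, 0, 0, 1], [0, 0, -0.7, 0, 0, 0, 1], [0, 0, -0.15, 0, 0, 0, 1], [0, 0, 0, 0, 0, 0, 1], [0, 0, 0, 0, 0, 0, -1], [0, 0, 0, 0, 0, 0, -1]], squeeze=60)

```text
time_s: 18.58
eef_pos: [533.5, -160.3, 35.9]
ee_rot: [0.001, 0.065, 0.998, -0.001]
force: [0.4, -0.3, -0.6]
grip_width: 0.743
```

Request:
play_rows(deltas=[[0, 0, 0, 0, 0, 0, -1], [0, 0, 0, 0, 0, 0, -1], [0, 0, 0, 0, 0, 0, -1], [0, 0, 0, 0, 0, 0, -1], [0, 0, 0, 0, 0, 0, -1]])

```text
time_s: 19.0
eef_pos: [533.6, -160.0, 36.2]
ee_rot: [0.002, 0.065, 0.998, -0.001]
force: [-2.8, -0.9, 6.9]
grip_width: 0.639
```

Request:
play_rows(deltas=[[0, 0, 0.2, 0, 0, 0, -1], [0, 0, 0.4, 0, 0, 0, -1], [0, 0, 0.5, 0, 0, 0, -1], [0, 0, 0.5, 0, 0, 0, -1], [0, 0, 0.5, 0, 0, 0, -1], [0, 0, 0.4, 0, 0, 0, -1], [0, 0, 0.2, 0, 0, 0, -1], [0, 0, 0, 0, 0, 0, -1]])

```text
time_s: 19.67
eef_pos: [533.1, -159.6, 143.9]
ee_rot: [0.001, 0.065, 0.998, -0.001]
force: [-0.1, -0.4, -8.1]
grip_width: 0.645
```

Request:
play_rows(deltas=[[0.05, 0.4, 0, 0, 0, 0, -1], [0.1, 0.7, 0, 0, 0, 0, -1], [0.1, 0.8, 0, 0, 0, 0, -1], [0.1, 0.8, 0, 0, 0, 0, -1], [0.1, 0.8, 0, 0, 0, 0, -1], [0.1, 0.8, 0, 0, 0, 0, -1], [0.1, 0.8, 0, 0, 0, 0, -1], [0.1, 0.6, 0, 0, 0, 0, -1]])

```text
time_s: 20.33
eef_pos: [561.7, 71.2, 140.7]
ee_rot: [-0.001, 0.065, 0.998, 0.0]
force: [-0.2, -0.5, -8.1]
grip_width: 0.641
```

Request:
play_rows(deltas=[[0.05, 0.3, 0, 0, 0, 0, -1], [0, 0, 0, 0, 0, 0, -1], [0, 0, 0, 0, 0, 0, -1], [0, 0, 0, 0, 0, 0, -1], [0, 0, 0, 0, 0, 0, -1], [0, 0, 0, 0, 0, 0, -1], [0, 0, 0, 0, 0, 0, -1], [0, 0, 0, 0, 0, 0, -1]])

```text
time_s: 21.0
eef_pos: [564.7, 80.1, 142.1]
ee_rot: [-0.0, 0.065, 0.998, -0.0]
force: [-0.4, 0.9, -8.0]
grip_width: 0.639
```

```bash
python3 - <<'E'
from h import *
tins(); a=grab('top'); b=load('side'); s=sensors.sense(); print(s['eef_pos'],s['force'],s['dq'].round(4),s['grip_width'])
zoom('z4.png'); Z=cv2.imread('pics/z4.png')[:300]
B=cv2.resize(b['pixels'][60:,110:,::-1],(400,322)); A=cv2.resize(a['pixels'][60:,90:,::-1],(400,307))
I=np.zeros((600,800,3),np.uint8); I[:278,:]=Z[:278]; I[278:,:400]=B[:322]; I[278:585,400:]=A
cv2.imwrite('pics/fin.png',I)
E
```

```text
[(np.int32(200), array([ 487.9, -293.1,   82.3])), (np.int32(259), array([539.3, -12. ,  82.6]))]
[564.68865863  80.35317294 142.11107871] [-0.07308996 -0.07836286 -7.03895406] [ 0.0033 -0.0005 -0.0015 -0.0005 -0.003  -0.0002] 0.6446533066154491
```

View pics/fin.png

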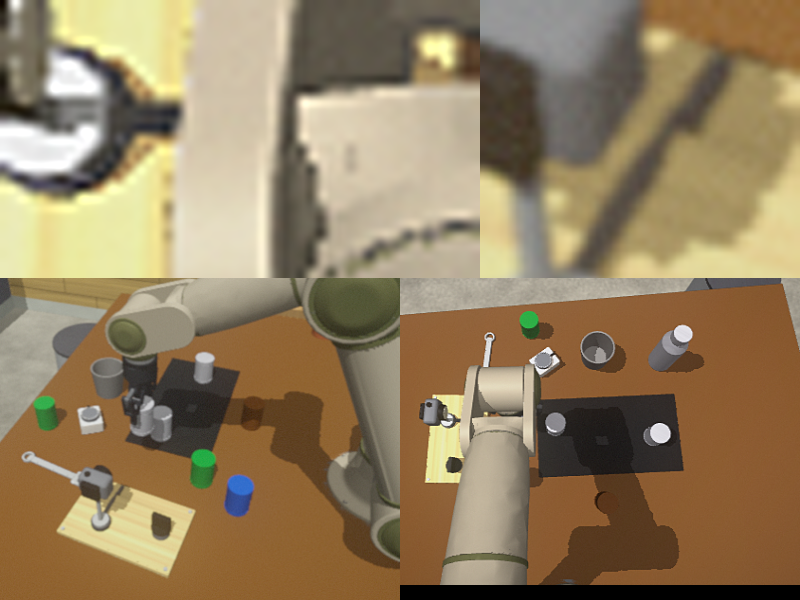

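The side panel shows the pointer unchanged on the mark. The tin is held upright in the gripper over the beam line, the other two stand on the mat, and the flask, pot, timer and spanner are undisturbed. I'll hand in.

```bash
python3 -c "
from h import *
print(order.finish_job())"
```

```text
the job is handed in; nothing more can be done
None
```

I set the torch, found the heaviest tin and handed the job in at about 21 s of the 72 s. The hand-in reports no verdict, so success is not confirmed.

- **Torch:** I turned the knob about 52° anticlockwise. The top view put the pointer tip within about 1 mm of the mark, and both views showed no shift after release. At the end the arm hid the tip from the top camera, but the side view showed it unchanged.
- **Hefting:** The tins at y = −14, −158 and −298 mm weighed about 4.2 N, 7.6 N and 4.8 N, so the middle one is the heaviest. My 4.8 N reading for the third is slightly over the stated 4.7 N limit for the lighter tins, within the sensor's ±0.5 N noise.
- **Final hold:** The heaviest tin is gripped at 60 N and upright, at about (565, 80) with its middle about 150 mm up. That is about 220 mm out from the torch axis and on the beam line. The joints were still, and the wrist read 7–8 N of load.
- **Everything else:** The other two tins stand upright on the mat within a few mm of their first places. The flask, pot, timer and spanner looked untouched in the last picture.

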